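# Close the locked sliding lid of a thermal cycler

## Robot

A 6-joint arm with a two-finger parallel gripper is mounted at the origin on the work surface. World frame = base frame: x ahead of the robot, y to its left, z up, the work surface at z = 0. Lengths are in m, angles in rad, forces in N, time in s.
With the tool pointing down it reaches from about 0.425 to 0.95 m from the base axis. Payload 3.5 kg.
Tool frame: the origin (TCP) lies midway between the tips of the shut fingers; the grasp point (between the pads) lies 19 mm behind it (ctrl.pinch_z is the distance from the TCP to the grasp point, in m); z points along the fingers, y is the line along which they close (so a half turn about z gives the same grasp; the last joint's range is limited). The gripper opens to 85 mm and grips with 20 to 120 N. Pads are 22 mm wide; open, the fingers measure 114 mm over their backs; the gripper's body (76 mm by 85 mm) begins 54 mm behind the grasp point. The pads swing forward as they close: fully open they stand 13 mm farther back than shut.
Start: joints at [1.177, 0.286, 1.577, -0, 1.279, -0.15], TCP at [0.163, 0.655, 0.231] pointing down, gripper open.
Joint ranges: [-2.77, 2.77], [-0.9, 2.22], [0.21, 2.48], [-1.53, 4.67], [0.24, 2.81], [-2.84, 2.84]. Speed limits (rad/s): [2.79, 2.79, 3.14, 3.14, 3.14, 3.14].

## Interface

Orientations are given as a unit quaternion [x, y, z, w].
In Python, from plant import get_state, viewer, sign_off, ctrl gives the robot as it stands. The module is installed in compiled form; this text tells all that it offers.
- The arm moves only by the shell command python3 -m handwheel 'ROWS' [FORCE]. ROWS is JSON, a list that holds one entry, the list of rows, each a list of 5 numbers: the finger opening in m, from 0 to 0.0854, then the shift along the tool's x, y, z in m, then the turn about the tool's z in degrees. In form: [[[claw, x, y, z, spin], ...]]. A call has 1 to 12 rows; each row shifts and turns the commanded pose from where the row before left it, along the tool's axes as they then stand; what a row does not reach is not made up. A row lasts 1/12 s, in which the tool goes at most 41.7 mm and 7.16 degrees, less where a joint would pass 70% of its speed; a pose out of reach is approached as far as the arm can. A call is refused whole if a number of a shift passes 0.0417 or a number of a turn 7.16, either way. A call with a gripper value outside its range is refused whole. The fingers move at their own pace and stop on an object; FORCE is the grip in N (left out, the last holds). Time passes only in rows, so rows that do not move let the fingers close. It gives the time, the measured TCP pose, the force, the opening and the grip force at its end, in the units of the state.
- get_state(): the state, without advancing time (a new reading comes with each control period).
- viewer.read_camera(name): name is "scene" or "side" or "wrist"; returns the picture (420x560x3 uint8, blue, green, red); there is no depth.
- viewer.camera_params(name): a dict with "fov_y" (degrees; the focal length in pixels is half the picture's height over the tangent of half this angle, whatever the lens; pixels are square), "cx", "cy" (the principal point, pixels), "xyz" and "attitude" of the camera in the world; the wrist camera has in their place "hand_eye" (4x4, takes a point from camera to tool coordinates, whose origin is the TCP and whose axes are the flange's). Camera axes: x right, y up, looking along -z (the intrinsics and any distortion apply to the point x, -y, -z); pixel columns grow to the right and rows downward; lengths in m; the calibration is good to about 2 mm. The wrist camera is an equidistant fisheye: a pixel r from the principal point sees the ray r / f radians off the axis. A picture is of the moment at which its call begins: read the wrist's pose just before it. camera_params takes no time and is no camera call.
- sign_off(): hands the job in; it is judged then, once.
Trained networks look in the newest picture that a camera, given by its name, has taken for a name from the list of things; names that differ only in an ending like _2 or _b are one class to them, and where a whole thing is asked for, a point or a joint stands for the part that bears it (a point fixed in the world has none). Each returns a list of dicts, best first, with "confidence" (0 to 1); they miss things now and then, are a little off and sometimes report something else, mostly with a low value. They report only what shows in the picture. A call takes as long as a camera call.
- viewer.look_for(camera, name): "extent" ([left, top, width, height] as shares, 0 to 1, of the picture: columns of its width, rows of its height, round what is visible of it).
- viewer.outline_of(camera, name): "mask" (420x560 bool, what is visible of it) and "extent" ([left, top, width, height] as shares, 0 to 1, of the picture: columns of its width, rows of its height, round what is visible of it).
- viewer.pinpoint(camera, name): "xy" ([column, row] as shares, 0 to 1, of the picture: columns of its width, rows of its height: a listed point, or the origin of a listed thing).
The state is a dict: "time": time; "qpos": joint angles; "dq": joint speeds; "joint_efforts": joint torques, N m; "eef_pos": TCP position; "tcp_rot": TCP orientation; "contact_force": force on the tool from outside, world axes, zero at the start; "wrist_torque": the same for the moment, N m; "opening": opening from 0.0 (shut) to 1.0 (fully open); "finger_force": force on a finger pad.
Only numpy, scipy, OpenCV 4.12 (cv2) and the standard library are available. Lean on these libraries where they do the work, as an engineer would, in place of code of your own. Each camera call takes 0.05 s, during which the arm holds its last target. There are 200 camera calls.

## Task

Close the thermal cycler: with a fingertip press down the blue lock button on the lid's grip and, keeping it held down the whole way, push the lid along its rails over the tubes until it meets its end stop. Then let the button spring back up so that the lid is locked shut, and come clear. Nothing is to be picked up, and the labware standing about stays where it is.

Things in the scene. Friction and masses are not known exactly. Their poses are not given: they have to be found in the camera images.
- button_top (a point): Centre of the flat top of the blue lock button, 36 mm along the slide and 46 mm across; moves with the lid and goes down when pressed. The button stands 10 mm proud of a dark grip (74 mm across, 112 mm along the slide) on the lid, nothing but the lip standing higher. Axes as the cycler's: x to its back, -y the closing direction, z up.
- lip (a point): Middle of the face, turned to the button, of the dark upright lip that crosses the grip on the closing side of the button (74 mm wide, 16 mm thick). The face is 26 mm from the button's centre; the lip's top is 14 mm above the unpressed button, and this point is level with that button's top. A fingertip holding the button down can push this face along.
- button_closed (a point): Point fixed on the cycler where button_top lies when the lid is fully closed and the button up, 204 mm above the table. The level line from button_top to here is the closing path, straight along this point's -y axis (x to the back of the cycler, z up).
- lid (a joint): Travel of the lid (m): 0 wide open, grows as it closes, 0.170 fully closed on the end stop; starts at about 0 to 0.06. While the button is up its catch sits between teeth 10 mm apart all along a rail and the lid only rattles (4 mm play); with the button held down it slides against about 2 to 4 N and does not spring back.
- lock_button (a joint): How far the lock button is pressed (m): 0 up (lid locked), 0.008 fully down. The catch comes free 3 mm down; 4.5 mm or more is a sure hold. A spring pushes it up with about 4.6 N near the top and 7.4 N fully down.
- cycler: Thermal cycler, white and slate, about 330 (x) x 460 (y) x 218 mm tall, fixed on the table. Origin on the table under its middle, x to its back, away from the robot (screen and keys face the robot), z up; the lid (170 x 166 mm) closes along -y over the tube well. Heights: deck 130 mm, lid 176, grip 194, button 204, lip 218.
- strip_case: Bystander, to be left alone: orange and white case of tube strips, 36 x 75 x 16 mm, lying on the cycler's rear deck. Origin at the centre of its underside, z up.
- sample_tube: Bystander, to be left alone: small capped sample tube, 21 mm across, 40 mm tall, standing on the cycler's rear deck. Origin at the centre of its underside, z up.
- tip_box: Bystander, to be left alone: blue box of pipette tips, 85 x 120 x 52 mm. Origin at the centre of its underside, z up.
- tube_rack: Bystander, to be left alone: orange rack of tubes, 75 x 130 x 54 mm. Origin at the centre of its underside, z up.
- beaker: Bystander, to be left alone: clear empty beaker, 80 mm across, 90 mm tall. Origin at the centre of its underside, z up.
- reagent: Bystander, to be left alone: amber reagent bottle, 60 mm across, 130 mm tall. Origin at the centre of its underside, z up.

How it is judged:
By the outcome, as a careful person would: the job done as asked, in the order asked, and still so for the second after the job is handed in, with the robot touching nothing.
It also fails if it takes over 32 s, if anything falls off the work surface, if the arm or the gripper's body presses on something with over 40 N, if the wrist force passes 120 N, or if a joint passes its speed limit or range.

## Working session

There is one attempt and no reset: what is moved stays moved. The work goes in short steps, Python scripts to look and compute and a shell command to move; the robot and the scene stay as the last step left them, time stands still between calls to the robot, and variables do not carry over. Pictures are saved under pics/ and viewed, at most 10 in all, crops included, and the job is handed in when it is done.

```bash
mkdir -p pics
cat > h.py <<'E'
import numpy as np, cv2
from scipy.spatial.transform import Rotation as R
from plant import get_state, viewer, sign_off, ctrl
def ray(cam,u,v):
    p=viewer.camera_params(cam); f=210/np.tan(np.radians(p["fov_y"])/2)
    a=np.array([(u-p["cx"])/f,(v-p["cy"])/f])
    if cam=="wrist":
        th=np.hypot(*a); d=np.array([*(a/max(th,1e-9)*np.sin(th)),np.cos(th)])
    else: d=np.array([*a,1.]); 
    d=d*[1,-1,-1]
    if cam=="wrist":
        s=get_state(); T=np.eye(4); T[:3,:3]=R.from_quat(s["tcp_rot"]).as_matrix(); T[:3,3]=s["eef_pos"]
        T=T@np.array(p["hand_eye"]); return T[:3,3],T[:3,:3]@d
    A=np.array(p["attitude"],float)
    M=R.from_quat(A).as_matrix() if A.size==4 else A.reshape(3,3)
    return np.array(p["xyz"]),M@d
def atz(cam,u,v,z):
    o,d=ray(cam,u,v); return o+d*(z-o[2])/d[2]
E
python3 - <<'E'
from h import *
print(get_state()); 
for c in ("scene","side","wrist"):
    print(c,viewer.camera_params(c))
    cv2.imwrite(f"pics/{c}0.png",viewer.read_camera(c))
    for n,z in (("button_top",.204),("lip",.204),("button_closed",.204),("cycler",0)):
        for r in viewer.pinpoint(c,n)[:2]:
            u,v=r["xy"][0]*560,r["xy"][1]*420
            print(c,n,round(r["confidence"],2),round(u),round(v),atz(c,u,v,z).round(4))
E
```

```text
{'time': 0.0, 'qpos': array([ 1.17700522e+00,  2.87178516e-01,  1.57820675e+00,  2.49588535e-05,
        1.27857090e+00, -1.50003945e-01]), 'dq': array([-0.00086613,  0.00104996,  0.00012349,  0.00085288,  0.00023696,
        0.00028328]), 'joint_efforts': array([-2.97101633e-04, -4.05982804e+01, -2.92629039e+01, -2.17698243e-04,
        5.90651194e-03, -8.63672909e-06]), 'eef_pos': array([0.16264239, 0.65443066, 0.22992249]), 'tcp_rot': array([ 1.21595454e-01,  9.92579039e-01, -1.13513421e-03, -3.28879486e-04]), 'contact_force': array([ 0.46147449, -0.31735037,  0.28144589]), 'wrist_torque': array([ 0.00552435, -0.05369416, -0.01243361]), 'finger_force': 0.0, 'opening': 0.9985759471682348}
scene {'fov_y': 56.71110794301168, 'cx': 278.317757163082, 'cy': 214.74465893383345, 'xyz': array([1.18095172, 0.05292627, 0.96330821]), 'attitude': array([0.2179817 , 0.22462329, 0.69583185, 0.64641039])}
scene button_top 0.54 301 210 [0.6017 0.0777 0.204 ]
scene lip 0.95 297 208 [0.5971 0.0672 0.204 ]
scene button_closed 0.7 237 197 [ 0.5742 -0.0823  0.204 ]
side {'fov_y': 56.70749908335051, 'cx
[... 164 characters left out ...]
84831])}
side button_top 0.44 267 211 [0.6105 0.0781 0.204 ]
side lip 0.61 272 209 [0.5986 0.069  0.204 ]
side lip 0.46 294 163 [ 0.5654 -0.1496  0.204 ]
side button_closed 0.91 291 176 [ 0.566  -0.0845  0.204 ]
side cycler 0.22 313 387 [0.4341 0.4504 0.    ]
wrist {'fov_y': 65.70646984690485, 'cx': 275.38469100609046, 'cy': 208.25819674492058, 'hand_eye': array([[ 1.66336877e-04,  9.60768398e-01,  2.77351865e-01,
         6.95756838e-02],
       [ 9.99999642e-01, -3.89862162e-04,  7.50780699e-04,
         9.94983566e-04],
       [ 8.29455368e-04,  2.77351641e-01, -9.60768119e-01,
        -1.43209395e-01],
       [ 0.00000000e+00,  0.00000000e+00,  0.00000000e+00,
         1.00000000e+00]])}
```

Run:
```python
import cv2,numpy as np
a=cv2.imread("pics/scene0.png");b=cv2.imread("pics/side0.png")
cv2.imwrite("pics/both0.png",cv2.resize(np.vstack([a[90:340],b[100:350]]),(640,571)))
cv2.imwrite("pics/crop0.png",np.hstack([cv2.resize(x,(400,400),interpolation=cv2.INTER_CUBIC) for x in (a[150:270,220:340],b[150:270,220:340])]))
```

```text
(no output)
```

View pics/both0.png

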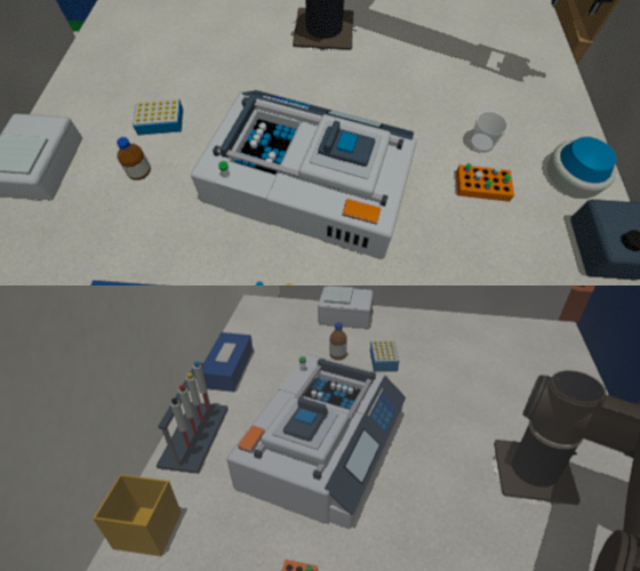

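View pics/crop0.png

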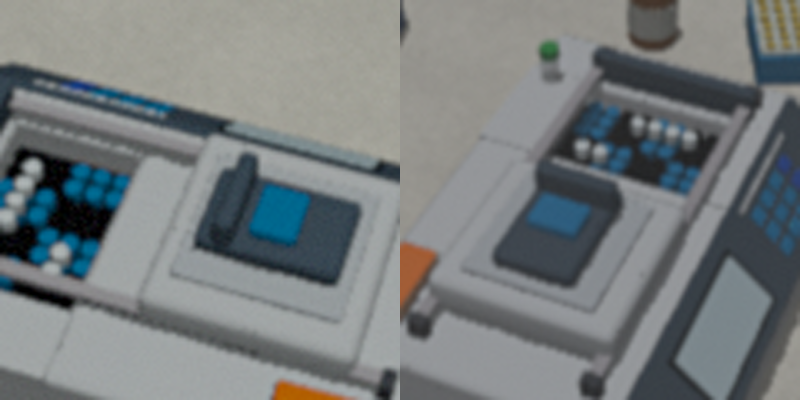

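The button lies at about (303, 214) in the scene view and (268, 214) in the side view. The lid is near open, the lip is on the closing side, and tool y already runs nearly along the slide. Next I rise and move over it with the fingers shut.

```bash
python3 -m handwheel '[[[0,-0.028,-0.021,-0.012,0],[0,-0.028,-0.021,-0.012,0],[0,-0.028,-0.021,-0.012,0],[0,-0.028,-0.021,-0.012,0],[0,-0.028,-0.021,-0.012,0],[0,-0.028,-0.021,-0.012,0],[0,-0.028,-0.021,-0.012,0],[0,-0.028,-0.021,-0.012,0],[0,-0.028,-0.021,-0.006,0],[0,-0.028,-0.021,0,0],[0,-0.028,-0.021,0,0],[0,-0.028,-0.021,0,0]]]' 
python3 -m handwheel '[[[0,-0.028,-0.021,0,0],[0,-0.028,-0.021,0,0],[0,-0.028,-0.021,0,0],[0,-0.028,-0.021,0,0],[0,-0.028,-0.021,0,0],[0,-0.028,-0.021,0,0],[0,-0.028,-0.021,0,0],[0,0,0,0,0],[0,0,0,0,0],[0,0,0,0,0]]]'
cat > look.py <<'E'
from h import *
import sys
k=sys.argv[1]
s=get_state(); print(s["time"],s["eef_pos"].round(4),R.from_quat(s["tcp_rot"]).as_matrix().round(3).tolist(),s["contact_force"].round(1),s["opening"])
P=[]
for c in ("wrist","scene","side"):
    im=viewer.read_camera(c); cv2.imwrite(f"pics/{c}{k}.png",im)
    for n in ("button_top","lip","button_closed"):
        for r in viewer.pinpoint(c,n)[:2]:
            u,v=r["xy"][0]*560,r["xy"][1]*420
            print(c,n,round(r["confidence"],2),round(u),round(v),atz(c,u,v,.204).round(4))
    for r in viewer.outline_of(c,"button_top")[:1]:
        hsv=cv2.cvtColor(im,cv2.COLOR_BGR2HSV)
        print(c,"mask",r["confidence"],r["mask"].sum(),(np.array(r["extent"])*[560,420,560,420]).round())
E
python3 look.py 1
```

```text
time: 1.75
eef_pos: [0.4289, 0.328, 0.334]
tcp_rot: [0.122, 0.993, 0.0, 0.001]
contact_force: [0.1, 0.7, -1.2]
opening: 0.002
finger_force: 0.0
time: 2.58
eef_pos: [0.5826, 0.1397, 0.3332]
tcp_rot: [0.122, 0.993, 0.0, -0.0]
contact_force: [0.2, 0.5, -0.1]
opening: 0.003
finger_force: 0.0
2.5833 [0.5826 0.1397 0.3332] [[-0.97, 0.242, -0.001], [0.242, 0.97, 0.001], [0.001, 0.0, -1.0]] [ 0.2  0.5 -0.1] 0.0025272857099660705
wrist button_top 0.9 225 240 [0.6099 0.0872 0.204 ]
wrist lip 0.9 196 241 [0.6044 0.0608 0.204 ]
wrist mask 0.69 1819 [204. 217.  43.  46.]
scene button_top 0.55 123 239 [ 0.7188 -0.3292  0.204 ]
scene button_top 0.51 304 212 [0.6082 0.0851 0.204 ]
scene lip 0.91 297 210 [0.6013 0.0682 0.204 ]
scene button_closed 0.59 236 197 [ 0.5737 -0.0855  0.204 ]
scene mask 0.51 270 [293. 204.  22.  18.]
side button_top 0.58 268 215 [0.6058 0.0924 0.204 ]
side lip 0.78 274 207 [0.5951 0.0581 0.204 ]
side lip 0.34 315 389 [0.4338 0.5359 0.204 ]
side button_closed 0.75 294 181 [ 0.5554 -0.061   0.204 ]
side mask 0.61 156 [259. 208.  18.  12.]
```

View pics/wrist1.png

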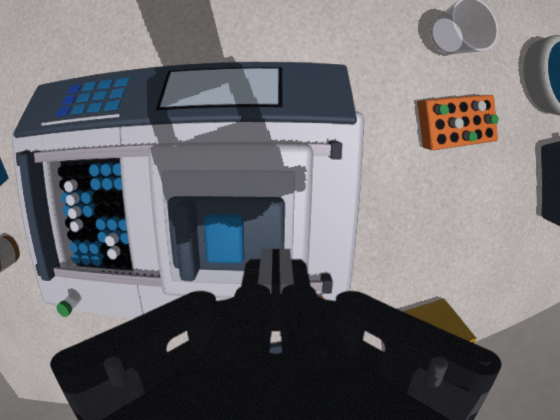

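Run:
```python
from h import *
im=cv2.imread("pics/wrist1.png"); h=cv2.cvtColor(im,cv2.COLOR_BGR2HSV)
m=cv2.inRange(h,(90,120,60),(125,255,255)); n,l,st,ce=cv2.connectedComponentsWithStats(m)
i=l[240,225]; print(st[i],ce[i])
c=max(cv2.findContours((l==i).astype('u1'),0,2)[0],key=cv2.contourArea)
w=np.array([atz("wrist",*p[0],.204)[:2] for p in c])*1000
r=cv2.minAreaRect(w.astype('f4')); print(r)
```

```text
[ 204  214   41   50 1886] [223.8457052  238.21633086]
((608.844482421875, 85.31489562988281), (36.411949157714844, 47.88346862792969), 75.67515563964844)
```

The wrist view confirms the button at pixel (224, 238), giving world (0.609, 0.085). The slide axis matches tool y, and the lip's face is at x≈198. Now I go above the button, 5 mm towards the lip, and descend.

```bash
python3 -m handwheel '[[[0,-0.0195,-0.026,0,0],[0,-0.0195,-0.026,0,0],[0,0,0,0.03,0],[0,0,0,0.03,0],[0,0,0,0.03,0],[0,0,0,0.025,0],[0,0,0,0,0],[0,0,0,0,0],[0,0,0,0,0]]]'
python3 look.py 2
```

```text
time: 4.08
eef_pos: [0.6092, 0.0795, 0.2203]
tcp_rot: [0.122, 0.993, 0.0, 0.001]
contact_force: [-0.3, -1.0, 1.4]
opening: 0.003
finger_force: 0.0
4.0833 [0.6092 0.0795 0.2203] [[-0.97, 0.241, 0.003], [0.241, 0.97, -0.0], [-0.003, 0.001, -1.0]] [-0.3 -1.   1.4] 0.0033878864691923465
wrist button_top 0.92 283 250 [0.6112 0.0843 0.204 ]
wrist lip 0.66 235 250 [0.6048 0.0594 0.204 ]
wrist button_closed 0.86 27 238 [ 0.5671 -0.0796  0.204 ]
wrist mask 0.88 3514 [251. 206.  70.  75.]
scene button_top 0.69 302 215 [0.6158 0.0822 0.204 ]
scene lip 0.78 295 209 [0.5982 0.0644 0.204 ]
scene button_closed 0.66 235 196 [ 0.5705 -0.0887  0.204 ]
scene mask 0.72 173 [296. 208.  17.  15.]
side button_top 0.61 269 213 [0.6048 0.0844 0.204 ]
side lip 0.8 273 209 [0.5955 0.0685 0.204 ]
side lip 0.54 313 390 [0.4369 0.5379 0.204 ]
side button_closed 0.55 292 172 [ 0.5653 -0.1018  0.204 ]
side mask 0.44 171 [260. 209.  18.  13.]
```

View pics/wrist2.png

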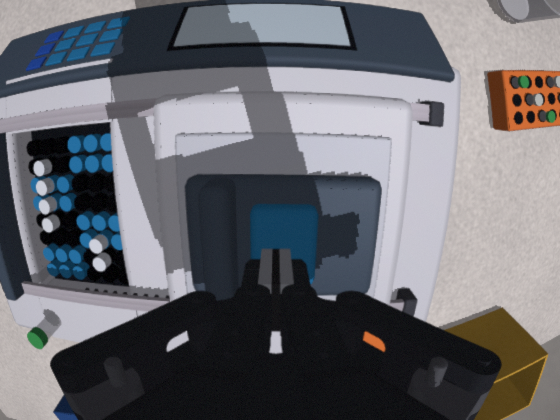

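The fingertip (275, 258) stands over the button (x 250 to 317) and clear of the lip face (x≈235). Now I press in small steps.

```bash
python3 -m handwheel '[[[0,0,0,0.008,0],[0,0,0,0.006,0],[0,0,0,0,0],[0,0,0,0,0]]]'; python3 -m handwheel '[[[0,0,0,0.003,0],[0,0,0,0.002,0],[0,0,0,0,0],[0,0,0,0,0]]]'
```

```text
time: 5.17
eef_pos: [0.6082, 0.0795, 0.2043]
tcp_rot: [0.122, 0.993, -0.0, -0.0]
contact_force: [0.2, -0.2, 0.5]
opening: -0.0
finger_force: 0.0
time: 5.5
eef_pos: [0.6083, 0.0795, 0.2002]
tcp_rot: [0.122, 0.993, -0.0, 0.0]
contact_force: [-1.0, -0.3, 5.0]
opening: -0.003
finger_force: 2.7
```

```bash
python3 -m handwheel '[[[0,0,0,0.0025,0],[0,0,0,0,0],[0,0,0,0,0],[0,0,0,0,0]]]';python3 -m handwheel '[[[0,0,0,0,0]]]'; python3 -m handwheel '[[[0,0,0,0.001,0],[0,0,0,0,0],[0,0,0,0,0]]]'
```

```text
time: 5.83
eef_pos: [0.6083, 0.0795, 0.198]
tcp_rot: [0.122, 0.993, -0.0, 0.0]
contact_force: [-1.7, 0.1, 6.4]
opening: 0.0
finger_force: 3.1
time: 5.92
eef_pos: [0.6083, 0.0795, 0.198]
tcp_rot: [0.122, 0.993, -0.0, 0.0]
contact_force: [-2.8, 0.4, 6.9]
opening: 0.001
finger_force: 3.1
time: 6.17
eef_pos: [0.6083, 0.0795, 0.1971]
tcp_rot: [0.122, 0.993, -0.0, 0.0]
contact_force: [-2.2, 0.3, 6.6]
opening: 0.004
finger_force: 3.3
```

Held about 6.5 mm down at 6.6 N. Now I push along -y gently.

```bash
python3 -m handwheel '[[[0,0,-0.004,0,0],[0,0,-0.004,0,0],[0,0,-0.004,0,0],[0,0,-0.004,0,0],[0,0,-0.004,0,0],[0,0,-0.004,0,0],[0,0,-0.004,0,0],[0,0,-0.004,0,0]]]'; python3 -m handwheel '[[[0,0,-0.004,0,0],[0,0,-0.004,0,0],[0,0,-0.004,0,0],[0,0,0,0,0]]]'; python3 look.py 3
```

```text
time: 6.83
eef_pos: [0.6005, 0.0493, 0.1971]
tcp_rot: [0.122, 0.993, 0.001, 0.0]
contact_force: [-2.9, 2.5, 6.3]
opening: 0.0
finger_force: 3.3
time: 7.17
eef_pos: [0.5972, 0.0369, 0.1969]
tcp_rot: [0.122, 0.993, 0.0, -0.0]
contact_force: [-3.2, -0.7, 6.7]
opening: 0.001
finger_force: 3.3
7.1667 [0.5972 0.0369 0.1969] [[-0.97, 0.242, -0.001], [0.242, 0.97, 0.001], [0.001, 0.0, -1.0]] [-3.2 -0.7  6.7] 0.0005112861109676164
wrist button_top 0.78 287 265 [0.5961 0.0435 0.204 ]
wrist lip 0.79 229 274 [0.5943 0.0157 0.204 ]
wrist button_closed 0.74 56 260 [ 0.5674 -0.0797  0.204 ]
wrist mask 0.91 2818 [251. 223.  72.  68.]
scene button_top 0.7 285 213 [0.6133 0.0409 0.204 ]
scene lip 0.93 278 204 [0.5882 0.0211 0.204 ]
scene button_closed 0.86 240 198 [ 0.5775 -0.0761  0.204 ]
scene mask 0.7 104 [278. 205.  19.  14.]
side button_top 0.6 276 204 [0.5904 0.0459 0.204 ]
side lip 0.85 278 202 [0.5865 0.0365 0.204 ]
side lip 0.45 220 234 [0.7174 0.1817 0.204 ]
side button_closed 0.64 295 179 [ 0.5525 -0.0711  0.204 ]
side mask 0.68 2450 [237. 193.  75.  50.]
```

View pics/wrist3.png

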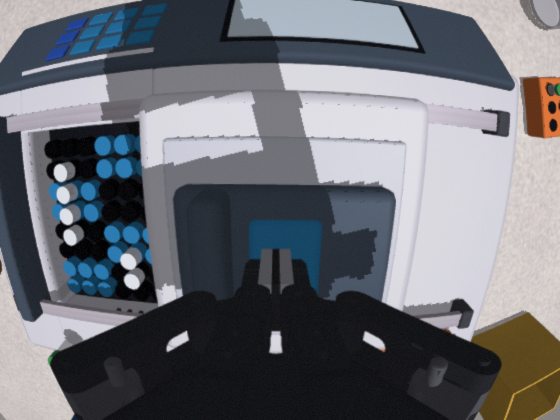

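The lid follows, with the button still under the fingertip (x 250 to 322) and the teeth passing. About 125 mm remains.

```bash
python3 -m handwheel '[[[0,0,-0.006,0,0],[0,0,-0.007,0,0],[0,0,-0.007,0,0],[0,0,-0.007,0,0],[0,0,-0.007,0,0],[0,0,-0.007,0,0],[0,0,-0.007,0,0],[0,0,-0.007,0,0],[0,0,-0.007,0,0],[0,0,-0.007,0,0],[0,0,-0.007,0,0],[0,0,-0.007,0,0]]]'; python3 -m handwheel '[[[0,0,-0.006,0,0],[0,0,-0.005,0,0],[0,0,-0.004,0,0],[0,0,0,0,0],[0,0,0,0,0]]]'; python3 look.py 4 | grep -v mask
```

```text
time: 8.92
eef_pos: [0.5764, -0.0427, 0.1964]
tcp_rot: [0.122, 0.993, 0.001, -0.002]
contact_force: [-3.7, 3.5, 6.9]
opening: 0.001
finger_force: 3.4
time: 9.33
eef_pos: [0.5725, -0.0582, 0.1963]
tcp_rot: [0.122, 0.993, -0.0, -0.002]
contact_force: [-6.0, -0.6, 6.8]
opening: -0.0
finger_force: 3.4
9.3333 [ 0.5725 -0.0582  0.1963] [[-0.97, 0.241, -0.004], [0.241, 0.97, 0.0], [0.004, -0.001, -1.0]] [-6.  -0.6  6.8] -3.041316994680702e-05
wrist button_top 0.81 286 267 [ 0.5719 -0.0521  0.204 ]
wrist lip 0.83 231 270 [ 0.5673 -0.0772  0.204 ]
wrist button_closed 0.8 230 271 [ 0.5675 -0.078   0.204 ]
scene button_top 0.65 248 199 [ 0.577  -0.0541  0.204 ]
scene lip 0.87 240 194 [ 0.5638 -0.0759  0.204 ]
scene lip 0.53 422 252 [0.7001 0.3568 0.204 ]
scene button_closed 0.94 239 198 [ 0.576  -0.0778  0.204 ]
side button_top 0.73 258 374 [0.5457 0.5235 0.204 ]
side button_top 0.39 287 182 [ 0.5754 -0.0527  0.204 ]
side lip 0.69 291 177 [ 0.5664 -0.0785  0.204 ]
side lip 0.37 294 178 [ 0.5552 -0.0749  0.204 ]
side button_closed 0.81 295 177 [ 0.5539 -0.0829  0.204 ]
```

About 26 mm remains. A slight side load has built up, so I ease it and continue slowly to the stop.

```bash
python3 -m handwheel '[[[0,0.0002,-0.003,0,0],[0,0.0002,-0.003,0,0],[0,0.0002,-0.003,0,0],[0,0.0002,-0.003,0,0],[0,0.0002,-0.003,0,0],[0,0.0002,-0.003,0,0],[0,0.0002,-0.003,0,0]]]'; python3 -m handwheel '[[[0,0,-0.002,0,0],[0,0,-0.002,0,0]]]';python3 -m handwheel '[[[0,0,-0.002,0,0],[0,0,-0.002,0,0]]]';python3 -m handwheel '[[[0,0,-0.002,0,0],[0,0,-0.002,0,0]]]'; python3 look.py 5 | grep -v mask
```

```text
time: 10.67
eef_pos: [0.5673, -0.0777, 0.1969]
tcp_rot: [0.122, 0.993, 0.001, -0.0]
contact_force: [-1.8, 2.4, 6.4]
opening: -0.0
finger_force: 3.3
time: 10.83
eef_pos: [0.5663, -0.0816, 0.1968]
tcp_rot: [0.122, 0.993, 0.001, -0.0]
contact_force: [-2.2, 2.0, 7.0]
opening: -0.004
finger_force: 3.3
time: 11.0
eef_pos: [0.5655, -0.0851, 0.1969]
tcp_rot: [0.122, 0.993, 0.001, -0.0]
contact_force: [-1.6, 5.0, 6.9]
opening: -0.004
finger_force: 3.3
time: 11.17
eef_pos: [0.5654, -0.0885, 0.1972]
tcp_rot: [0.122, 0.993, 0.002, 0.001]
contact_force: [0.4, 4.9, 7.4]
opening: -0.001
finger_force: 3.2
11.1667 [ 0.5654 -0.0885  0.1972] [[-0.97, 0.242, 0.003], [0.242, 0.97, 0.003], [-0.002, 0.004, -1.0]] [0.4 4.9 7.4] -0.0013193457037151705
wrist button_top 0.57 296 267 [ 0.5662 -0.0781  0.204 ]
wrist lip 0.72 239 270 [ 0.5615 -0.1046  0.204 ]
wrist button_closed 0.79 293 270 [ 0.5677 -0.0798  0.204 ]
scene button_top 0.42 240 196 [ 0.5704 -0.0766  0.204 ]
scene lip 0.62 232 191 [ 0.5544 -0.0981  0.204 ]
scene button_closed 0.87 240 197 [ 0.5723 -0.0758  0.204 ]
side button_top 0.5 291 178 [ 0.5655 -0.0723  0.204 ]
side lip 0.64 296 176 [ 0.5518 -0.0863  0.204 ]
side button_closed 0.67 291 177 [ 0.5659 -0.0767  0.204 ]
```

The finger is now slipping on the button at 5 N, so the stop is probably met. I'll push the lip itself to be sure.

```bash
python3 -m handwheel '[[[0,0,-0.002,0,0],[0,0,-0.002,0,0]]]';python3 -m handwheel '[[[0,0,-0.002,0,0],[0,0,-0.002,0,0]]]';python3 -m handwheel '[[[0,0,-0.001,0,0],[0,0,-0.001,0,0]]]'; python3 -m handwheel '[[[0,0,-0.001,0,0],[0,0,-0.001,0,0]]]'
```

```text
time: 12.08
eef_pos: [0.5648, -0.0923, 0.1974]
tcp_rot: [0.122, 0.993, 0.002, 0.002]
contact_force: [0.7, 5.2, 6.6]
opening: 0.001
finger_force: 3.7
time: 12.25
eef_pos: [0.5647, -0.0926, 0.1975]
tcp_rot: [0.123, 0.992, 0.007, 0.002]
contact_force: [5.1, 18.2, 6.8]
opening: -0.002
finger_force: 13.0
time: 12.42
eef_pos: [0.5647, -0.0926, 0.1975]
tcp_rot: [0.122, 0.992, 0.008, 0.003]
contact_force: [5.7, 22.0, 7.0]
opening: 0.002
finger_force: 15.3
time: 12.58
eef_pos: [0.5647, -0.0927, 0.1976]
tcp_rot: [0.122, 0.992, 0.01, 0.003]
contact_force: [8.3, 27.3, 7.1]
opening: -0.0
finger_force: 18.6
```

The lid is firmly at the stop: 27 N with no further motion. I ease to a light push, lift straight up so the button springs up, then back off the lip and rise.

```bash
python3 -m handwheel '[[[0,0,0.0015,0,0],[0,0,0.0015,0,0],[0,0,0,0,0]]]';python3 -m handwheel '[[[0,0,0,-0.003,0],[0,0,0,-0.003,0],[0,0,0,-0.003,0],[0,0,0,-0.002,0],[0,0,0,0,0],[0,0,0,0,0]]]'; python3 -m handwheel '[[[0,0,0.004,0,0],[0,0,0.004,0,0],[0,0,0.002,-0.003,0],[0,0,0,-0.005,0],[0,0,0,0,0]]]'
```

```text
time: 12.83
eef_pos: [0.5647, -0.0926, 0.1974]
tcp_rot: [0.122, 0.993, 0.006, 0.003]
contact_force: [4.6, 17.0, 6.8]
opening: 0.001
finger_force: 12.3
time: 13.33
eef_pos: [0.5632, -0.0925, 0.2042]
tcp_rot: [0.122, 0.993, 0.007, 0.0]
contact_force: [7.2, 13.9, -4.6]
opening: 0.002
finger_force: 8.2
time: 13.75
eef_pos: [0.5654, -0.0895, 0.2163]
tcp_rot: [0.122, 0.993, -0.0, 0.001]
contact_force: [0.4, -0.1, -0.1]
opening: -0.001
finger_force: 0.0
```

```bash
python3 -m handwheel '[[[0,0,0,-0.02,0],[0,0,0,-0.03,0],[0,0,0,-0.03,0],[0,0.02,0.03,-0.03,0],[0,0.02,0.03,0,0],[0,0,0,0,0],[0,0,0,0,0],[0,0,0,0,0]]]'; python3 look.py 6 | grep -v mask
```

```text
time: 14.42
eef_pos: [0.5417, -0.0254, 0.3213]
tcp_rot: [0.122, 0.993, -0.0, -0.0]
contact_force: [0.3, 0.0, 0.3]
opening: 0.002
finger_force: 0.0
14.4167 [ 0.5417 -0.0254  0.3213] [[-0.97, 0.241, -0.0], [0.241, 0.97, -0.001], [-0.0, -0.001, -1.0]] [0.3 0.  0.3] 0.002168175637102694
wrist button_top 0.94 221 245 [ 0.5682 -0.0802  0.204 ]
wrist lip 0.84 193 244 [ 0.5612 -0.1044  0.204 ]
wrist button_closed 0.93 222 245 [ 0.5686 -0.0796  0.204 ]
wrist button_closed 0.72 420 306 [0.6833 0.0917 0.204 ]
scene button_top 0.63 238 195 [ 0.5659 -0.0811  0.204 ]
scene lip 0.97 231 188 [ 0.5452 -0.1034  0.204 ]
scene button_closed 0.56 237 195 [ 0.5681 -0.085   0.204 ]
side button_top 0.72 293 174 [ 0.5615 -0.0945  0.204 ]
side lip 0.92 293 174 [ 0.5609 -0.0935  0.204 ]
side lip 0.3 279 239 [0.5621 0.175  0.204 ]
side button_closed 0.6 293 177 [ 0.5588 -0.0811  0.204 ]
```

View pics/wrist6.png

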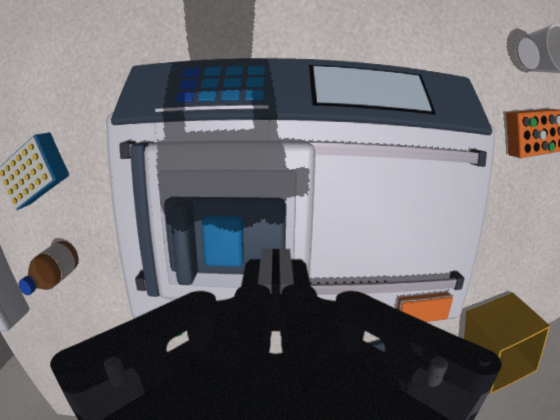

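The lid covers the tubes and sits against the end bar (x≈150). The button (221, 245) coincides with button_closed, the bystanders are undisturbed, and the arm is clear.

```bash
python3 -c "
from plant import sign_off; print(sign_off())"
```

```text
the job is handed in; nothing more can be done
None
```

The thermal cycler's lid is shut against its end stop and should be locked, with the button released and the arm clear; I judged the lock from the images and fingertip forces and did not tug the lid to test it.

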